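# Set the plate washer's comb height by clicks

## Robot

A 6-joint arm with a two-finger parallel gripper is mounted at the origin on the work surface. World frame = base frame: x ahead of the robot, y to its left, z up, the work surface at z = 0. Lengths are in m, angles in rad, forces in N, time in s.
With the tool pointing down it reaches from about 0.375 to 0.9 m from the base axis. Payload 3.1 kg.
Tool frame: the origin (TCP) lies at the centre of the arm's flange, where the gripper is bolted on; the fingertips stand robot.tip_extent ahead of it and the grasp point (between the pads) lies 164 mm ahead of it (robot.tip_extent is the distance from the TCP to the fingertips, in m); z points along the fingers, y is the line along which they close (so a half turn about z gives the same grasp; the last joint's range is limited). The gripper opens to 87 mm and grips with 3 to 60 N. Pads are 19 mm wide; open, the fingers measure 117 mm over their backs; the gripper's body (75 mm by 190 mm) begins 51 mm behind the grasp point.
Start: joints at [1.077, 0.527, 1.433, -0, 1.181, -0.178], TCP at [0.194, 0.594, 0.405] pointing down, gripper open.
Joint ranges: [-3.08, 3.08], [-0.75, 2.2], [0.22, 2.44], [-1.43, 4.57], [0, 2.65], [-2.85, 2.85]. Speed limits (rad/s): [2.79, 2.79, 3.14, 3.14, 3.14, 3.14].

## Interface

Orientations are given as a unit quaternion [x, y, z, w].
In Python, from rig import get_obs, camera, hand_in, cut_out, robot gives the robot as it stands.
- The arm moves only by the tool step_arm, never from a script. Its argument "rows" is a list of rows, each a list of 6 numbers: the shift along the world's x, y, z in m, then the turn, a rotation vector about the world's x, y, z in degrees. A call has 1 to 12 rows; each row shifts and turns the commanded pose from where the row before left it; what a row does not reach is not made up. A row lasts 1/8 s, in which the tool goes at most 62.5 mm and 10.7 degrees, less where a joint would pass 70% of its speed; a pose out of reach is approached as far as the arm can. A call is refused whole if a number of a shift passes 0.0625 or a number of a turn 10.7, either way. A call with a gripper value outside its range is refused whole. "jaw" is the finger opening in m, from 0 to 0.087, set as the call begins (left out, the last holds). The fingers move at their own pace and stop on an object; "squeeze" is the grip in N (left out, the last holds). Time passes only in rows, so rows that do not move let the fingers close. It gives the time, the measured TCP pose, the force, the opening and the grip force at its end, in the units of the state.
- get_obs(): the state, without advancing time (a new reading comes with each control period).
- camera(name): name is "scene" or "top"; returns a dict with "pixels" (420x560x3 uint8, blue, green, red), "depth" (420x560 float32, m along the optical axis (not along the pixel's ray), 0 where there is no reading), "fov_y" (degrees; the focal length in pixels is half the picture's height over the tangent of half this angle, whatever the lens; pixels are square), "cx", "cy" (the principal point, pixels), "extrinsics" (4x4, takes a point from camera to world coordinates). Camera axes: x right, y up, looking along -z (the intrinsics and any distortion apply to the point x, -y, -z); pixel columns grow to the right and rows downward; lengths in m; the calibration is good to about 2 mm. A picture is of the moment at which its call begins.
- hand_in(): hands the job in; it is judged then, once.
Trained networks look in the newest picture that a camera, given by its name, has taken for a name from the list of things; names that differ only in an ending like _2 or _b are one class to them, and where a whole thing is asked for, a point or a joint stands for the part that bears it (a point fixed in the world has none). Each returns a list of dicts, best first, with "confidence" (0 to 1); they miss things now and then, are a little off and sometimes report something else, mostly with a low value. They report only what shows in the picture. A call takes as long as a camera call.
- cut_out(label, camera): "region" (420x560 bool, what is visible of it) and "extent" ([centre column, centre row, width, height] in pixels, round what is visible of it).
The state is a dict: "time": time; "q": joint angles; "joint_velocities": joint speeds; "joint_torque": joint torques, N m; "position": TCP position; "tool_rot": TCP orientation; "ft_force": force on the tool from outside, world axes, zero at the start; "moment": the same for the moment, N m; "grip_width": finger opening in m; "grip_force": force on a finger pad.
Only numpy, scipy, OpenCV 4.12 (cv2) and the standard library are available. Lean on these libraries where they do the work, as an engineer would, in place of code of your own. Each camera call takes 0.05 s, during which the arm holds its last target. There are 200 camera calls.

## Task

Set the comb height on the plate washer: push the dial's yellow peg gently counter-clockwise (seen from above) until the dial stands against its stop, then turn it clockwise exactly four clicks, and then press the green button down to store the height. Push the peg with the fingertips from one side at a time, without clamping it and never harder than 25 N, and leave everything else on the bench as it is.

Things in the scene. Friction and masses are not known exactly. Their poses are not given: they have to be found in the camera images.
- washer: Plate washer fixed to the bench: white base 220 x 270 x 30 mm (x, y, z) with a grey housing 200 x 110 mm on its +y half, housing top 130 mm above the bench. Origin: centre of the base's underside; z up, its x and y along the base's edges.
- dial_axis (a point): Centre of the blue dial's top face (dial diameter 100 mm, face 144 mm above the bench), on its upright turning axis; axes parallel to the washer's. 15 even clicks would make a full turn (24 degrees each); the travel is 8 clicks between two hard stops, which are not marked. It starts 2 to 4 clicks clockwise of the counter-clockwise stop.
- peg (a point): Centre of the top of the yellow peg standing on the dial: diameter 12 mm, 40 mm tall above the dial's face, top 184 mm above the bench, 38 mm from the dial's axis. The dial has free play of somewhat over half a click on its click spindle: there the peg moves with almost no force and nothing is set, so the peg's angle does not tell the setting; feel the clicks.
- comb_mid (a point): Centre of the aluminium bar (120 x 18 x 18 mm) of the needle comb above the plate. The comb follows the click spindle: the bar's centre is 96 mm above the bench with the spindle against the counter-clockwise stop, and goes down 2 mm with each clockwise click.
- set_button (a joint): Travel of the green push button, m: 0 up, 0.006 fully down; the spring needs 5 N for full travel. Pressed past 0.004 stores the height.
- set_button_top (a point): Centre of the top face of the green button (diameter 26 mm) on the washer's housing, beside the dial; it is pressed straight down.
- dial: Blue dial with its peg (its angle includes the play). Origin on the axis at its underside, 12 mm below the face. Each click needs about 5 to 8 N at the peg: the push rises at once, fades to nothing at the crest, and the dial then jumps by itself into the next click, ahead of the finger. At a stop the push just keeps rising.
- plate: White 96-well plate, 127 x 85 x 14 mm, loose in the washer's bay under the comb; leave in place. Origin: centre of underside.
- bottle_a: White bottle with white cap, diameter 60, height 130 mm; bystander. Origin: centre of underside.
- bottle_b: White bottle with blue cap, diameter 60, height 130 mm; bystander. Origin: centre of underside.
- beaker: Clear plastic cup, diameter 70, height 85 mm; bystander. Origin: centre of underside.
- tipbox: White box with yellow lid of pipette tips, 122 x 87 x 59 mm; bystander. Origin: centre of underside.

How it is judged:
On the way, in this order (a step that is already met when the one before it is completed fails the run):
1. the dial's spindle stands against the counter-clockwise stop (comb fully up) (z of comb_mid in the frame of washer above 0.0953 m), for 0.1 s.
2. the dial has come to exactly four clicks clockwise of the stop (comb 8 mm down) and rests there (z of comb_mid in the frame of washer between 0.087 and 0.089 m and angular speed of dial below 0.3 rad/s and contact force between the fingers and dial below 0.5 N), for 0.3 s.
3. the green button is pressed with the dial at four clicks (z of comb_mid in the frame of washer between 0.087 and 0.089 m and value of joint set_button above 0.004 m), for 0.05 s.
At the end, for the whole second after the job is handed in: The comb bar's centre is 88 mm (within 1 mm) above the washer's underside, which is the fourth click from the stop; the dial is at rest and the green button is up again (less than 2 mm down) (z of comb_mid in the frame of washer between 0.087 and 0.089 m and angular speed of dial below 0.3 rad/s and value of joint set_button below 0.002 m); the robot touches nothing.
It fails at once if the dial or its peg pushed or clamped harder than 25 N (contact force between any of the fingers, the arm and dial above 25 N).
It fails at once if a bystander shifted by more than 15 mm (the plate by 6 mm) (distance of plate from where it was at the start of the episode above 0.006 m or distance of any of bottle_a, bottle_b, beaker, tipbox from where it was at the start of the episode above 0.015 m).
It also fails if it takes over 72 s, if anything falls off the work surface, if the arm or the gripper's body presses on something with over 40 N, if the wrist force passes 120 N, or if a joint passes its speed limit or range.

## Working session

There is one attempt and no reset: what is moved stays moved. The work goes in short steps, Python scripts to look and compute and a tool call to move; the robot and the scene stay as the last step left them, time stands still between calls to the robot, and variables do not carry over. Pictures are saved under pics/ and viewed, at most 10 in all, crops included, and the job is handed in when it is done.

Besides the shell and the picture viewer there is one more tool, called after "Emit:" as name(argument=value, ...), one argument or row to a line, values as JSON. step_arm: Moves the arm, as the interface text tells. Its arguments: {"type":"object","properties":{"rows":{"type":"array"},"jaw":{"type":"number"},"squeeze":{"type":"number"}},"required":["rows"]}

```bash
mkdir -p pics
cat > h.py <<'E'
import numpy as np, cv2
from rig import get_obs, camera, hand_in, cut_out, robot
def pts(c,region):
    f=210/np.tan(np.radians(c["fov_y"])/2)
    v,u=np.nonzero(region&(c["depth"]>0)); d=c["depth"][v,u]
    P=np.c_[(u-c["cx"])/f*d,-(v-c["cy"])/f*d,-d,np.ones(len(d))]
    return (P@np.array(c["extrinsics"]).T)[:,:3]
E
python3 - <<'E'
from h import *
print(robot.tip_extent, get_obs())
for n in("scene","top"):
    c=camera(n); cv2.imwrite(f"pics/{n}0.png",c["pixels"]); print(n,c["fov_y"],[k for k in c], np.round(c["extrinsics"],3).tolist())
    for l in("dial","peg","set_button","comb_mid","washer"):
        for r in cut_out(l,n)[:2]:
            p=pts(c,r["region"]); 
            if len(p): print(l,round(r["confidence"],2),np.round(r["extent"]),len(p),"med",np.median(p,0).round(4),"z95",np.percentile(p[:,2],[5,95]).round(4),"min",np.percentile(p,2,axis=0).round(3),"max",np.percentile(p,98,axis=0).round(3))
E
```

```text
0.1822 {'time': 0.0, 'q': array([ 1.07648878e+00,  5.28449840e-01,  1.43392277e+00,  1.10397701e-06,
        1.18141930e+00, -1.78522400e-01]), 'joint_velocities': array([-0.00019799, -0.00089253,  0.00172897, -0.00068064,  0.00030544,
        0.00034872]), 'joint_torque': array([-9.42417537e-04, -4.40046072e+01, -1.76587415e+01,  6.30983664e-02,
        5.82568045e-02, -1.95998991e-04]), 'position': array([0.19391497, 0.59378118, 0.40377474]), 'tool_rot': array([ 1.57237458e-01,  9.87560212e-01, -1.03782156e-03, -3.63475617e-04]), 'ft_force': array([ 0.61282812, -0.39817005, -0.6260868 ]), 'moment': array([ 0.00740472, -0.00536866,  0.01271516]), 'grip_force': 0.0, 'grip_width': 0.08695309342847556}
scene 44.19046058923517 ['pixels', 'depth', 'fov_y', 'cx', 'cy', 'extrinsics'] [[-0.89, -0.255, 0.377, 0.965], [0.455, -0.497, 0.739, 0.861], [-0.001, 0.83, 0.558, 0.781], [0.0, 0.0, 0.0, 1.0]]
dial 0.88 [281. 243.  47.  29.] 1300 med [0.5775 0.1282 0.1419] z95 [0.133  0.1599] min [0.524 0.073 0.129] max [0.616 0.166 0.177]
peg 0.56 [281. 244.  47.  29.] 1276 med [0.5777 0.129  0.1419] z
[... 649 characters left out ...]
els', 'depth', 'fov_y', 'cx', 'cy', 'extrinsics'] [[0.013, 0.994, -0.105, 0.372], [-0.999, 0.017, 0.035, 0.016], [0.036, 0.105, 0.994, 1.21], [0.0, 0.0, 0.0, 1.0]]
dial 0.84 [230. 187.  33.  34.] 956 med [0.5656 0.1151 0.143 ] z95 [0.1392 0.1474] min [0.523 0.071 0.138] max [0.609 0.159 0.167]
peg 0.56 [231. 185.  35.  34.] 968 med [0.5653 0.1151 0.143 ] z95 [0.139  0.1473] min [0.521 0.071 0.135] max [0.609 0.159 0.165]
peg 0.15 [399. 230.  32.  22.] 454 med [ 0.4549 -0.3715  0.0878] z95 [0.0175 0.1297] min [ 0.43  -0.397  0.009] max [ 0.485 -0.356  0.131]
washer 0.72 [258. 195.  97.  91.] 5975 med [0.5236 0.0616 0.0974] z95 [0.0254 0.1447] min [ 0.422 -0.092  0.023] max [0.642 0.163 0.147]
```

```bash
cat >> h.py <<'E'
def look():
    out={}
    for n in("scene","top"):
        c=camera(n); img=c["pixels"]; hsv=cv2.cvtColor(img,cv2.COLOR_BGR2HSV)
        f=210/np.tan(np.radians(c["fov_y"])/2)
        m={"blue":((95,90,40),(130,255,255)),"yel":((20,110,80),(35,255,255)),"green":((42,90,40),(85,255,255))}
        for k,(a,b) in m.items():
            p=pts(c,cv2.inRange(hsv,a,b)>0)
            p=p[(p[:,0]>.4)&(p[:,0]<.68)&(p[:,1]>.03)&(p[:,1]<.2)&(p[:,2]>.12)&(p[:,2]<.2)]
            out[n,k]=p
    return out
E
python3 - <<'E'
from h import *
o=look()
for k,p in o.items():
    if len(p)<4: print(k,len(p)); continue
    if k[1]=="blue": p=p[abs(p[:,2]-.144)<.006]
    if k[1]=="green": p=p[p[:,2]>np.percentile(p[:,2],95)-.006]
    print(k,len(p),"mean",p.mean(0).round(4),"min",p.min(0).round(4),"max",p.max(0).round(4))
    if k[1]in("blue","green"): print("  circ",cv2.minEnclosingCircle(p[:,:2].astype(np.float32)))
    if k[1]=="yel":
        for z in(.15,.16,.17,.18):
            q=p[abs(p[:,2]-z)<.005]
            if len(q): print("   ",z,len(q),q.mean(0).round(4),q.min(0).round(3),q.max(0).round(3))
# washer orientation from base top edge in top view (z~.03) + housing top
c=camera("top"); p=pts(c,c["depth"]>0)
for lo,hi in((.022,.038),(.12,.137)):
    q=p[(p[:,2]>lo)&(p[:,2]<hi)&(p[:,0]>.38)&(p[:,0]<.7)&(p[:,1]>-.15)&(p[:,1]<.22)]
    print(lo,len(q),cv2.minAreaRect((q[:,:2]*1000).astype(np.float32)))
a=cv2.resize(cv2.imread("pics/scene0.png")[180:330,180:400],None,fx=3.4,fy=3.4,interpolation=3)
b=cv2.imread("pics/top0.png")
cv2.imwrite("pics/s_crop.png",a); cv2.imwrite("pics/t_full.png",b)
E
```

```text
('scene', 'blue') 995 mean [0.5711 0.121  0.1419] min [0.5208 0.0681 0.138 ] max [0.6188 0.1686 0.1473]
  circ ((0.57005375623703, 0.1182142123579979), 0.0511011928319931)
('scene', 'yel') 92 mean [0.5851 0.1567 0.1657] min [0.5793 0.1485 0.1431] max [0.5898 0.1608 0.1843]
    0.15 20 [0.5851 0.1572 0.1499] [0.581 0.155 0.145] [0.589 0.161 0.154]
    0.16 19 [0.5852 0.1574 0.1598] [0.581 0.154 0.156] [0.59  0.159 0.165]
    0.17 22 [0.5854 0.1574 0.1699] [0.581 0.154 0.165] [0.589 0.16  0.175]
    0.18 28 [0.5846 0.1551 0.1801] [0.579 0.148 0.176] [0.589 0.161 0.184]
('scene', 'green') 75 mean [0.465  0.1135 0.1493] min [0.4514 0.1    0.1456] max [0.4761 0.1252 0.1537]
  circ ((0.46394801139831543, 0.11300578713417053), 0.014632700942456722)
('top', 'blue') 846 mean [0.5662 0.1146 0.1428] min [0.5183 0.0685 0.1381] max [0.6158 0.1652 0.1484]
  circ ((0.5671306848526001, 0.11568161845207214), 0.0499458983540535)
('top', 'yel') 21 mean [0.5802 0.1514 0.173 ] min [0.5758 0.1461 0.1271] max [0.5912 0.1649 0.1844]
    0.16 2 [0.5765 0.1481 0.159 ] [0.576 0.146 0.156] [0.577 0.15  0.162]
    0.17 3 [0.5773 0.1485 0.1667] [0.576 0.146 0.165] [0.579 0.151 0.169]
    0.18 14 [0.58   0.1507 0.1825] [0.576 0.147 0.179] [0.585 0.155 0.184]
('top', 'green') 65 mean [0.4613 0.1086 0.151 ] min [0.4509 0.0958 0.1478] max [0.4732 0.1201 0.1555]
  circ ((0.4608187973499298, 0.10829862952232361), 0.012692093849182129)
0.022 2472 ((532.6350708007812, 36.9810791015625), (220.5470733642578, 267.7453918457031), 3.8529255390167236)
0.12 1635 ((527.287353515625, 113.02587890625), (200.50718688964844, 110.0054702758789), 3.8018639087677)
```

View pics/s_crop.png

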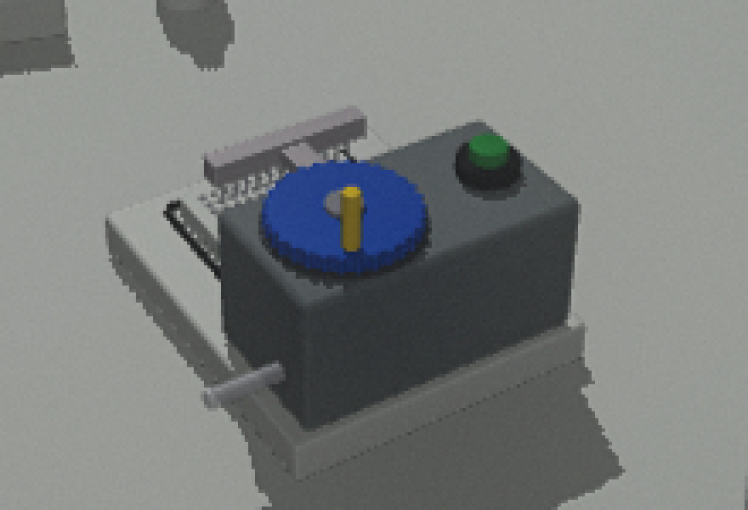

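View pics/t_full.png

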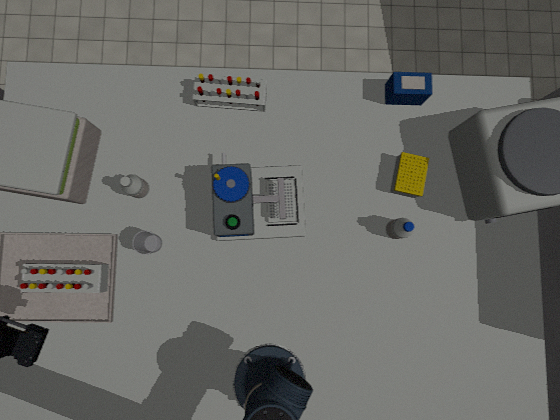

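The scene crop shows the dial centred at about (345,215) with the peg at (351,220), the button at (489,150) and the comb bar from (205,165) to (365,120). In the top view the dial is at (231,185), the button at (232,222) and the comb at (283,200). Peg and axis come out 37.5 mm apart, which matches the given 38 mm. The peg's world angle is about 70°.

```bash
cat >> h.py <<'E'
C=np.array([.5685,.117])
def comb():
    # bar top face: highest points in the box where the bar lies
    r=[]
    for n in("scene","top"):
        c=camera(n); p=pts(c,c["depth"]>0)
        q=p[(p[:,0]>.475)&(p[:,0]<.605)&(p[:,1]>-.045)&(p[:,1]<.03)&(p[:,2]>.08)&(p[:,2]<.12)]
        h=np.histogram(q[:,2],np.arange(.08,.1205,.001))[0] if len(q) else []
        t=np.percentile(q[:,2],70) if len(q) else 0
        s=q[abs(q[:,2]-t)<.003] if len(q) else q
        r.append((n,len(q),len(s),s[:,2].mean().round(5) if len(s) else None,s[:,:2].mean(0).round(4) if len(s) else None,list(h)))
        if n=="scene": cv2.imwrite("pics/last_scene.png",c["pixels"])
        else: cv2.imwrite("pics/last_top.png",c["pixels"])
    return r
E
python3 - <<'E'
from h import *
for _ in range(2):
    for r in comb(): print(r)
# reference planes: housing top seen by each (130)
for n in("scene","top"):
    c=camera(n);p=pts(c,c["depth"]>0)
    q=p[(p[:,0]>.44)&(p[:,0]<.5)&(p[:,1]>.07)&(p[:,1]<.085)&(p[:,2]>.12)&(p[:,2]<.14)];print(n,q[:,2].mean())
    q=p[(p[:,0]>.7)&(p[:,0]<.75)&(p[:,1]>.0)&(p[:,1]<.1)&(abs(p[:,2])<.02)];print(n,"bench",q[:,2].mean())
E
```

```text
('scene', 507, 302, np.float64(0.09609), array([ 0.5405, -0.0196]), [np.int64(6), np.int64(14), np.int64(12), np.int64(10), np.int64(10), np.int64(16), np.int64(15), np.int64(16), np.int64(13), np.int64(19), np.int64(16), np.int64(25), np.int64(19), np.int64(34), np.int64(51), np.int64(62), np.int64(69), np.int64(57), np.int64(33), np.int64(9), np.int64(1), np.int64(0), np.int64(0), np.int64(0), np.int64(0), np.int64(0), np.int64(0), np.int64(0), np.int64(0), np.int64(0), np.int64(0), np.int64(0), np.int64(0), np.int64(0), np.int64(0), np.int64(0), np.int64(0), np.int64(0), np.int64(0), np.int64(0)])
('top', 385, 271, np.float64(0.09763), array([ 0.535 , -0.0196]), [np.int64(0), np.int64(0), np.int64(1), np.int64(1), np.int64(0), np.int64(1), np.int64(2), np.int64(1), np.int64(1), np.int64(2), np.int64(2), np.int64(11), np.int64(18), np.int64(20), np.int64(33), np.int64(58), np.int64(54), np.int64(58), np.int64(51), np.int64(36), np.int64(21), np.int64(6), np.int64(5), np.int64(2), np.int64(1), np.int64(0), np.int64(0), np.int64(0), np.int64(0), np.int64(0), np.int64(0), np.int64(0),
[... 729 characters left out ...]
0, np.float64(0.09761), array([ 0.5371, -0.0197]), [np.int64(0), np.int64(0), np.int64(1), np.int64(0), np.int64(0), np.int64(3), np.int64(2), np.int64(0), np.int64(3), np.int64(1), np.int64(7), np.int64(7), np.int64(13), np.int64(20), np.int64(43), np.int64(48), np.int64(68), np.int64(43), np.int64(58), np.int64(34), np.int64(14), np.int64(13), np.int64(6), np.int64(0), np.int64(0), np.int64(0), np.int64(0), np.int64(0), np.int64(0), np.int64(0), np.int64(0), np.int64(0), np.int64(0), np.int64(0), np.int64(0), np.int64(0), np.int64(0), np.int64(0), np.int64(0), np.int64(0)])
scene 0.12790298641230827
scene bench -0.0019163821420432221
top 0.12890266502044173
top bench -0.0012523185703128279
```

Emit:
step_arm(
  rows=[
    [0.0345,-0.0376,0,0,0,0],
    [0.0345,-0.0376,0,0,0,0],
    [0.0345,-0.0376,0,0,0,0],
    [0.0345,-0.0376,0,0,0,0],
    [0.0345,-0.0376,0,0,0,0],
    [0.0345,-0.0376,0,0,0,0],
    [0.0345,-0.0376,0,0,0,0],
    [0.0345,-0.0376,0,0,0,0],
    [0.0345,-0.0376,0,0,0,0],
    [0.0345,-0.0376,0,0,0,0],
    [0.0345,-0.0376,0,0,0,0],
    [0.0345,-0.0376,0,0,0,0],
  ],
  jaw=0,
  squeeze=5,
)

```text
time: 2.55
position: [0.6091, 0.1415, 0.4048]
tool_rot: [0.157, 0.988, 0.0, 0.0]
ft_force: [0.8, -0.2, -0.3]
grip_width: 0.0005
grip_force: 0.0
```

Emit:
step_arm(
  rows=[
    [0,0,-0.032,0,0,0],
    [0,0,-0.032,0,0,0],
    [0,0,0,0,0,0],
    [-0.0047,0.0017,0,0,0,0],
    [-0.0047,0.0017,0,0,0,0],
    [0,0,0,0,0,0],
    [0,0,0,0,0,0],
  ],
)

```text
time: 3.42
position: [0.5987, 0.1465, 0.3416]
tool_rot: [0.157, 0.988, 0.0, 0.001]
ft_force: [-0.5, 0.0, -0.6]
grip_width: 0.0005
grip_force: 0.0
```

```bash
cat >> h.py <<'E'
import json
def plan(p0,degs):
    # rigid turn of the tool about the dial axis, steps in deg
    p=np.array(p0[:2]); rows=[]
    for d in degs:
        a=np.radians(d); R=np.array([[np.cos(a),-np.sin(a)],[np.sin(a),np.cos(a)]])
        n=C+R@(p-C); s=np.round(n-p,4); rows.append([float(s[0]),float(s[1]),0,0,0,d]); p=p+s
    return json.dumps(rows),p
def st():
    o=get_obs(); p=o["position"]; v=p[:2]-C; q=o["tool_rot"]
    yaw=np.degrees(2*np.arctan2(q[0],q[1]))   # of -x... 
    print("t",o["time"],"pos",p.round(4),"q",np.round(o["q"],2),"F",np.round(o["ft_force"],2),"rel r,ang",np.hypot(*v).round(4),np.degrees(np.arctan2(v[1],v[0])).round(1),"toolY",round(90-yaw,1))
    return p
E
python3 - <<'E'
from h import *
p=st(); r,e=plan(p,[2]*12); print(r); r,e=plan(e,[2]*12); print(r)
E
```

```text
t 3.425 pos [0.5987 0.1465 0.3416] q [ 0.06  0.59  1.52 -0.    1.03 -1.2 ] F [-0.52  0.03 -0.6 ] rel r,ang 0.0422 44.3 toolY 71.9
[[-0.001, 0.001, 0, 0, 0, 2], [-0.0011, 0.001, 0, 0, 0, 2], [-0.0011, 0.001, 0, 0, 0, 2], [-0.0012, 0.0009, 0, 0, 0, 2], [-0.0012, 0.0009, 0, 0, 0, 2], [-0.0012, 0.0008, 0, 0, 0, 2], [-0.0012, 0.0008, 0, 0, 0, 2], [-0.0013, 0.0008, 0, 0, 0, 2], [-0.0013, 0.0007, 0, 0, 0, 2], [-0.0013, 0.0007, 0, 0, 0, 2], [-0.0013, 0.0006, 0, 0, 0, 2], [-0.0014, 0.0006, 0, 0, 0, 2]]
[[-0.0014, 0.0005, 0, 0, 0, 2], [-0.0014, 0.0005, 0, 0, 0, 2], [-0.0014, 0.0004, 0, 0, 0, 2], [-0.0014, 0.0004, 0, 0, 0, 2], [-0.0014, 0.0003, 0, 0, 0, 2], [-0.0015, 0.0003, 0, 0, 0, 2], [-0.0015, 0.0002, 0, 0, 0, 2], [-0.0015, 0.0002, 0, 0, 0, 2], [-0.0015, 0.0001, 0, 0, 0, 2], [-0.0015, 0.0001, 0, 0, 0, 2], [-0.0015, 0.0, 0, 0, 0, 2], [-0.0015, -0.0, 0, 0, 0, 2]]
```

Emit:
step_arm(
  rows=[
    [-0.001,0.001,0,0,0,2],
    [-0.0011,0.001,0,0,0,2],
    [-0.0011,0.001,0,0,0,2],
    [-0.0012,0.0009,0,0,0,2],
    [-0.0012,0.0009,0,0,0,2],
    [-0.0012,0.0008,0,0,0,2],
  ],
)

```text
time: 4.18
position: [0.5934, 0.1512, 0.341]
tool_rot: [0.052, 0.999, -0.001, 0.003]
ft_force: [6.7, -2.9, -3.3]
grip_width: 0.0005
grip_force: 3.4
```

Emit:
step_arm(
  rows=[
    [-0.0012,0.0008,0,0,0,2],
    [-0.0013,0.0008,0,0,0,2],
    [-0.0013,0.0007,0,0,0,2],
  ],
)

```text
time: 4.55
position: [0.5906, 0.1533, 0.3413]
tool_rot: [-0.0, 1.0, -0.001, 0.005]
ft_force: [6.5, -3.1, -3.8]
grip_width: 0.0002
grip_force: 3.4
```

Emit:
step_arm(
  rows=[
    [-0.0013,0.0007,0,0,0,2],
    [-0.0013,0.0006,0,0,0,2],
    [-0.0014,0.0006,0,0,0,2],
  ],
)

```text
time: 4.92
position: [0.5831, 0.1564, 0.3404]
tool_rot: [-0.053, 0.999, 0.0, -0.001]
ft_force: [-0.6, -0.4, 0.1]
grip_width: 0.0005
grip_force: 0.0
```

Emit:
step_arm(
  rows=[
    [-0.0014,0.0005,0,0,0,2],
    [-0.0014,0.0005,0,0,0,2],
    [-0.0014,0.0004,0,0,0,2],
  ],
)

```text
time: 5.3
position: [0.5797, 0.1576, 0.3408]
tool_rot: [-0.105, 0.994, 0.0, 0.0]
ft_force: [1.6, 0.3, -0.3]
grip_width: 0.0005
grip_force: 0.5
```

Emit:
step_arm(
  rows=[
    [-0.0014,0.0004,0,0,0,2],
    [-0.0014,0.0003,0,0,0,2],
    [-0.0015,0.0003,0,0,0,2],
  ],
)

```text
time: 5.68
position: [0.5771, 0.1584, 0.3411]
tool_rot: [-0.157, 0.988, -0.0, 0.003]
ft_force: [7.0, -1.0, -4.5]
grip_width: 0.0003
grip_force: 3.3
```

Run:
```python
from h import *
p=st(); r,e=plan(p,[2]*12); print(r)
for k,q in look().items():
    if k[1]=="yel" and len(q): 
        q=q[q[:,2]>.15]; m=q.mean(0); print(k,len(q),m.round(4),np.degrees(np.arctan2(*(m[:2]-C)[::-1])) if len(q) else "")
```

```text
t 5.675 pos [0.5771 0.1584 0.3411] q [ 0.08  0.57  1.56 -0.    1.   -1.8 ] F [ 6.97 -0.96 -4.46] rel r,ang 0.0422 78.3 toolY 108.0
[[-0.0014, 0.0003, 0, 0, 0, 2], [-0.0015, 0.0002, 0, 0, 0, 2], [-0.0015, 0.0002, 0, 0, 0, 2], [-0.0015, 0.0001, 0, 0, 0, 2], [-0.0015, 0.0001, 0, 0, 0, 2], [-0.0015, 0.0, 0, 0, 0, 2], [-0.0015, -0.0, 0, 0, 0, 2], [-0.0015, -0.0001, 0, 0, 0, 2], [-0.0015, -0.0001, 0, 0, 0, 2], [-0.0015, -0.0002, 0, 0, 0, 2], [-0.0015, -0.0002, 0, 0, 0, 2], [-0.0014, -0.0003, 0, 0, 0, 2]]
('scene', 'yel') 11 [0.5654 0.1615 0.1552] 93.92814903312413
```

Emit:
step_arm(
  rows=[
    [-0.0015,0.0002,0,0,0,2],
    [-0.0015,0.0002,0,0,0,2],
    [-0.0015,0.0001,0,0,0,2],
  ],
)

```text
time: 6.15
position: [0.5736, 0.159, 0.3414]
tool_rot: [-0.208, 0.978, -0.0, 0.005]
ft_force: [7.3, 0.5, -4.7]
grip_width: 0.0005
grip_force: 3.5
```

Emit:
step_arm(
  rows=[
    [-0.0015,0.0001,0,0,0,2],
    [-0.0015,0.0,0,0,0,2],
    [-0.0015,0.0,0,0,0,2],
  ],
)

```text
time: 6.52
position: [0.5656, 0.1591, 0.3405]
tool_rot: [-0.259, 0.966, 0.0, -0.002]
ft_force: [-0.3, -0.4, 0.5]
grip_width: 0.0004
grip_force: 0.0
```

Emit:
step_arm(
  rows=[
    [-0.0015,-0.0001,0,0,0,2],
    [-0.0015,-0.0001,0,0,0,2],
    [-0.0015,-0.0002,0,0,0,2],
  ],
)

```text
time: 6.9
position: [0.562, 0.1587, 0.3408]
tool_rot: [-0.309, 0.951, -0.0, 0.0]
ft_force: [1.1, 1.5, 0.1]
grip_width: 0.0002
grip_force: 0.6
```

Run:
```python
from h import *
p=st(); r,e=plan(p,[2]*12); print(r)
for c in comb(): print(c[:5])
```

```text
t 6.9 pos [0.562  0.1587 0.3408] q [ 0.08  0.55  1.6   0.    0.99 -2.12] F [1.11 1.48 0.14] rel r,ang 0.0422 98.8 toolY 126.0
[[-0.0015, -0.0003, 0, 0, 0, 2], [-0.0014, -0.0003, 0, 0, 0, 2], [-0.0014, -0.0004, 0, 0, 0, 2], [-0.0014, -0.0004, 0, 0, 0, 2], [-0.0014, -0.0004, 0, 0, 0, 2], [-0.0014, -0.0005, 0, 0, 0, 2], [-0.0014, -0.0005, 0, 0, 0, 2], [-0.0013, -0.0006, 0, 0, 0, 2], [-0.0013, -0.0006, 0, 0, 0, 2], [-0.0013, -0.0007, 0, 0, 0, 2], [-0.0013, -0.0007, 0, 0, 0, 2], [-0.0013, -0.0008, 0, 0, 0, 2]]
('scene', 378, 212, np.float64(0.09997), array([ 0.5571, -0.0156]))
('top', 394, 277, np.float64(0.1015), array([ 0.5365, -0.0198]))
```

Emit:
step_arm(
  rows=[
    [-0.0015,-0.0003,0,0,0,2],
    [-0.0014,-0.0003,0,0,0,2],
    [-0.0014,-0.0004,0,0,0,2],
  ],
)

```text
time: 7.38
position: [0.5592, 0.1582, 0.3411]
tool_rot: [-0.358, 0.934, -0.0, 0.003]
ft_force: [5.7, 4.1, -3.3]
grip_width: 0.0005
grip_force: 3.7
```

Emit:
step_arm(
  rows=[
    [-0.0014,-0.0004,0,0,0,2],
    [-0.0014,-0.0004,0,0,0,2],
  ],
)

```text
time: 7.62
position: [0.5572, 0.1578, 0.3413]
tool_rot: [-0.391, 0.921, -0.0, 0.005]
ft_force: [8.1, 5.7, -5.6]
grip_width: 0.0006
grip_force: 4.5
```

Run:
```python
from h import *
p=st()
```

```text
t 7.625 pos [0.5572 0.1578 0.3413] q [ 0.08  0.55  1.61  0.    0.97 -2.29] F [ 8.12  5.7  -5.56] rel r,ang 0.0423 105.4 toolY 136.0
```

Emit:
step_arm(
  rows=[
    [-0.0014,-0.0005,0,0,0,2],
  ],
)

```text
time: 7.75
position: [0.5551, 0.1571, 0.3411]
tool_rot: [-0.407, 0.914, 0.0, 0.003]
ft_force: [3.6, 3.7, -2.2]
grip_width: 0.0005
grip_force: 2.6
```

Emit:
step_arm(
  rows=[
    [-0.0007,-0.0003,0,0,0,1],
  ],
)

```text
time: 7.88
position: [0.553, 0.1563, 0.3408]
tool_rot: [-0.415, 0.91, 0.0, 0.0]
ft_force: [0.5, 0.5, -1.4]
grip_width: 0.0007
grip_force: 0.5
```

Run:
```python
from h import *
p=st()
for c in comb(): print(c[:5])
```

```text
t 7.875 pos [0.553  0.1563 0.3408] q [ 0.08  0.54  1.62  0.    0.98 -2.35] F [ 0.48  0.47 -1.42] rel r,ang 0.0423 111.5 toolY 139.0
('scene', 423, 255, np.float64(0.10059), array([ 0.5532, -0.0148]))
('top', 391, 266, np.float64(0.10308), array([ 0.5356, -0.0204]))
```

Emit:
step_arm(
  rows=[
    [-0.0014,-0.0006,0,0,0,2],
    [-0.0013,-0.0006,0,0,0,2],
  ],
)

```text
time: 8.22
position: [0.5497, 0.1546, 0.3406]
tool_rot: [-0.447, 0.895, 0.0, -0.001]
ft_force: [-0.2, 0.1, 0.3]
grip_width: 0.0001
grip_force: 0.0
```

Emit:
step_arm(
  rows=[
    [-0.0013,-0.0007,0,0,0,2],
  ],
)

```text
time: 8.35
position: [0.5486, 0.154, 0.3407]
tool_rot: [-0.462, 0.887, 0.0, -0.0]
ft_force: [-0.2, -0.1, 0.3]
grip_width: 0.0003
grip_force: 0.0
```

Emit:
step_arm(
  rows=[
    [-0.0013,-0.0007,0,0,0,2],
  ],
)

```text
time: 8.48
position: [0.5474, 0.1534, 0.3408]
tool_rot: [-0.477, 0.879, 0.0, -0.0]
ft_force: [0.4, -0.4, 0.2]
grip_width: 0.0005
grip_force: 0.0
```

Run:
```python
from h import *
p=st()
for c in comb(): print(c[:5])
```

```text
t 8.475 pos [0.5474 0.1534 0.3408] q [ 0.08  0.53  1.64 -0.    0.97 -2.49] F [ 0.38 -0.38  0.16] rel r,ang 0.0421 120.1 toolY 147.0
('scene', 433, 250, np.float64(0.10137), array([ 0.5524, -0.0142]))
('top', 390, 266, np.float64(0.10355), array([ 0.5362, -0.0201]))
```

Emit:
step_arm(
  rows=[
    [-0.0012,-0.0007,0,0,0,2],
  ],
)

```text
time: 8.7
position: [0.5464, 0.1528, 0.3408]
tool_rot: [-0.493, 0.87, -0.0, 0.0]
ft_force: [0.2, 0.2, 0.4]
grip_width: 0.0002
grip_force: 0.0
```

Emit:
step_arm(
  rows=[
    [-0.0012,-0.0008,0,0,0,2],
  ],
)

```text
time: 8.82
position: [0.5454, 0.1521, 0.3409]
tool_rot: [-0.508, 0.862, -0.0, 0.001]
ft_force: [1.4, 2.2, -0.2]
grip_width: 0.0005
grip_force: 1.2
```

Emit:
step_arm(
  rows=[
    [-0.0012,-0.0008,0,0,0,2],
  ],
)

```text
time: 8.95
position: [0.5446, 0.1517, 0.341]
tool_rot: [-0.523, 0.853, -0.0, 0.002]
ft_force: [2.3, 3.9, -1.7]
grip_width: 0.0005
grip_force: 2.6
```

Emit:
step_arm(
  rows=[
    [-0.0006,-0.0004,0,0,0,1],
  ],
)

```text
time: 9.07
position: [0.5443, 0.1515, 0.3411]
tool_rot: [-0.53, 0.848, -0.0, 0.002]
ft_force: [3.9, 5.2, -1.8]
grip_width: 0.0004
grip_force: 3.1
```

Emit:
step_arm(
  rows=[
    [-0.0008,-0.0008,0,0,0,0],
  ],
)

```text
time: 9.2
position: [0.5438, 0.151, 0.3411]
tool_rot: [-0.529, 0.848, -0.0, 0.003]
ft_force: [5.2, 7.2, -2.4]
grip_width: 0.0003
grip_force: 4.2
```

Emit:
step_arm(
  rows=[
    [-0.0007,-0.0007,0,0,0,0],
  ],
)

```text
time: 9.32
position: [0.5435, 0.1505, 0.3412]
tool_rot: [-0.529, 0.849, -0.0, 0.004]
ft_force: [5.8, 8.5, -3.3]
grip_width: 0.0005
grip_force: 4.9
```

Emit:
step_arm(
  rows=[
    [-0.0007,-0.0007,0,0,0,0],
    [0,0,0,0,0,0],
  ],
)

```text
time: 9.57
position: [0.543, 0.1502, 0.3412]
tool_rot: [-0.529, 0.849, 0.0, 0.005]
ft_force: [6.2, 7.5, -4.5]
grip_width: 0.0005
grip_force: 5.2
```

Run:
```python
from h import *
p=st()
for c in comb(): print(c[:5])
```

```text
t 9.575 pos [0.543  0.1502 0.3412] q [ 0.07  0.53  1.65  0.01  0.95 -2.62] F [ 6.17  7.49 -4.48] rel r,ang 0.0418 127.5 toolY 153.9
('scene', 447, 239, np.float64(0.10177), array([ 0.5496, -0.0153]))
('top', 393, 260, np.float64(0.10374), array([ 0.5363, -0.0216]))
```

Emit:
step_arm(
  rows=[
    [-0.0005,-0.0011,0,0,0,0],
  ],
)

```text
time: 9.8
position: [0.5427, 0.1495, 0.3414]
tool_rot: [-0.529, 0.849, 0.0, 0.005]
ft_force: [7.0, 11.3, -5.0]
grip_width: 0.0005
grip_force: 6.7
```

Emit:
step_arm(
  rows=[
    [-0.0005,-0.0011,0,0,0,0],
  ],
)

```text
time: 9.93
position: [0.5425, 0.1488, 0.3415]
tool_rot: [-0.528, 0.849, 0.001, 0.006]
ft_force: [8.2, 13.9, -4.9]
grip_width: 0.0005
grip_force: 7.8
```

Run:
```python
from h import *
p=st()
for c in comb(): print(c[:5])
```

```text
t 9.925 pos [0.5425 0.1488 0.3415] q [ 0.07  0.53  1.66  0.01  0.95 -2.62] F [ 8.25 13.92 -4.92] rel r,ang 0.0411 129.3 toolY 153.8
('scene', 439, 233, np.float64(0.1016), array([ 0.5516, -0.0146]))
('top', 392, 280, np.float64(0.10335), array([ 0.5362, -0.0198]))
```

Emit:
step_arm(
  rows=[
    [0.0033,0.0067,0,0,0,0],
    [0.0033,0.0067,0,0,0,0],
    [0,0,0.03,0,0,0],
    [0,0,0.03,0,0,0],
    [-0.0076,-0.0158,0,0,0,0],
    [-0.0076,-0.0158,0,0,0,0],
    [-0.0076,-0.0158,0,0,0,0],
    [0,0,0,0,0,0],
    [0,0,-0.03,0,0,0],
    [0,0,-0.03,0,0,0],
    [0,0,0,0,0,0],
  ],
)

```text
time: 11.4
position: [0.5232, 0.1123, 0.3385]
tool_rot: [-0.529, 0.849, 0.002, -0.003]
ft_force: [0.3, -0.3, -0.0]
grip_width: 0.0006
grip_force: 0.0
```

Run:
```python
from h import *
p=st()
for c in comb(): print(c[:5])
for k,q in look().items():
    if k[1]=="yel" and len(q): 
        q=q[q[:,2]>.15]; m=q.mean(0); print(k,len(q),m.round(4),np.degrees(np.arctan2(*(m[:2]-C)[::-1])) if len(q) else "")
r,e=plan(p,[-2]*12); print(r); r,e=plan(e,[-2]*12); print(r)
```

```text
t 11.4 pos [0.5232 0.1123 0.3385] q [ 0.    0.5   1.72  0.    0.92 -2.68] F [ 0.31 -0.25 -0.  ] rel r,ang 0.0455 -174.1 toolY 153.9
('scene', 555, 322, np.float64(0.10206), array([ 0.5399, -0.0186]))
('top', 393, 267, np.float64(0.10377), array([ 0.5353, -0.0207]))
('scene', 'yel') 85 [0.5404 0.1435 0.1679] 136.6431440088012
[[-0.0001, 0.0016, 0, 0, 0, -2], [-0.0001, 0.0016, 0, 0, 0, -2], [-0.0, 0.0016, 0, 0, 0, -2], [0.0, 0.0016, 0, 0, 0, -2], [0.0001, 0.0016, 0, 0, 0, -2], [0.0001, 0.0016, 0, 0, 0, -2], [0.0002, 0.0016, 0, 0, 0, -2], [0.0003, 0.0016, 0, 0, 0, -2], [0.0003, 0.0016, 0, 0, 0, -2], [0.0004, 0.0015, 0, 0, 0, -2], [0.0004, 0.0015, 0, 0, 0, -2], [0.0005, 0.0015, 0, 0, 0, -2]]
[[0.0005, 0.0015, 0, 0, 0, -2], [0.0006, 0.0015, 0, 0, 0, -2], [0.0006, 0.0015, 0, 0, 0, -2], [0.0007, 0.0014, 0, 0, 0, -2], [0.0007, 0.0014, 0, 0, 0, -2], [0.0008, 0.0014, 0, 0, 0, -2], [0.0008, 0.0014, 0, 0, 0, -2], [0.0009, 0.0013, 0, 0, 0, -2], [0.0009, 0.0013, 0, 0, 0, -2], [0.001, 0.0013, 0, 0, 0, -2], [0.001, 0.0012, 0, 0, 0, -2], [0.001, 0.0012, 0, 0, 0, -2]]
```

Emit:
step_arm(
  rows=[
    [0.0015,0.003,0,0,0,0],
    [0.0015,0.003,0,0,0,0],
    [0.0015,0.003,0,0,0,0],
    [0,0,0,0,0,0],
  ],
)

```text
time: 12.1
position: [0.5286, 0.1217, 0.3409]
tool_rot: [-0.529, 0.848, -0.0, 0.0]
ft_force: [0.2, -0.1, -0.5]
grip_width: 0.0007
grip_force: 0.0
```

Run:
```python
from h import *
p=st()
for _ in range(5):
  r,p=plan(p,[-2]*12); print(r)
```

```text
t 12.1 pos [0.5286 0.1217 0.3409] q [ 0.02  0.5   1.7   0.    0.93 -2.67] F [ 0.17 -0.14 -0.46] rel r,ang 0.0402 173.3 toolY 153.9
[[0.0002, 0.0014, 0, 0, 0, -2], [0.0002, 0.0014, 0, 0, 0, -2], [0.0003, 0.0014, 0, 0, 0, -2], [0.0003, 0.0014, 0, 0, 0, -2], [0.0004, 0.0014, 0, 0, 0, -2], [0.0004, 0.0013, 0, 0, 0, -2], [0.0005, 0.0013, 0, 0, 0, -2], [0.0005, 0.0013, 0, 0, 0, -2], [0.0006, 0.0013, 0, 0, 0, -2], [0.0006, 0.0013, 0, 0, 0, -2], [0.0007, 0.0012, 0, 0, 0, -2], [0.0007, 0.0012, 0, 0, 0, -2]]
[[0.0007, 0.0012, 0, 0, 0, -2], [0.0008, 0.0012, 0, 0, 0, -2], [0.0008, 0.0011, 0, 0, 0, -2], [0.0009, 0.0011, 0, 0, 0, -2], [0.0009, 0.0011, 0, 0, 0, -2], [0.0009, 0.001, 0, 0, 0, -2], [0.001, 0.001, 0, 0, 0, -2], [0.001, 0.001, 0, 0, 0, -2], [0.001, 0.0009, 0, 0, 0, -2], [0.0011, 0.0009, 0, 0, 0, -2], [0.0011, 0.0009, 0, 0, 0, -2], [0.0011, 0.0008, 0, 0, 0, -2]]
[[0.0012, 0.0008, 0, 0, 0, -2], [0.0012, 0.0007, 0, 0, 0, -2], [0.0012, 0.0007, 0, 0, 0, -2], [0.0012, 0.0007, 0, 0, 0, -2], [0.0013, 0.0006, 0, 0, 0, -2], [0.0013, 0.0006, 0, 0, 0, -2], [0.0013, 0.0005, 0, 0, 0, -2], [0.0013, 0.
[... 201 characters left out ...]
 -2], [0.0014, 0.0002, 0, 0, 0, -2], [0.0014, 0.0001, 0, 0, 0, -2], [0.0014, 0.0001, 0, 0, 0, -2], [0.0014, 0.0, 0, 0, 0, -2], [0.0014, -0.0, 0, 0, 0, -2], [0.0014, -0.0001, 0, 0, 0, -2], [0.0014, -0.0001, 0, 0, 0, -2], [0.0014, -0.0002, 0, 0, 0, -2], [0.0014, -0.0002, 0, 0, 0, -2], [0.0014, -0.0003, 0, 0, 0, -2]]
[[0.0014, -0.0003, 0, 0, 0, -2], [0.0014, -0.0004, 0, 0, 0, -2], [0.0013, -0.0004, 0, 0, 0, -2], [0.0013, -0.0005, 0, 0, 0, -2], [0.0013, -0.0005, 0, 0, 0, -2], [0.0013, -0.0006, 0, 0, 0, -2], [0.0013, -0.0006, 0, 0, 0, -2], [0.0012, -0.0007, 0, 0, 0, -2], [0.0012, -0.0007, 0, 0, 0, -2], [0.0012, -0.0007, 0, 0, 0, -2], [0.0012, -0.0008, 0, 0, 0, -2], [0.0011, -0.0008, 0, 0, 0, -2]]
```

Emit:
step_arm(
  rows=[
    [0.0002,0.0014,0,0,0,-2],
    [0.0002,0.0014,0,0,0,-2],
    [0.0003,0.0014,0,0,0,-2],
    [0.0003,0.0014,0,0,0,-2],
    [0.0004,0.0014,0,0,0,-2],
    [0.0004,0.0013,0,0,0,-2],
  ],
)

```text
time: 12.85
position: [0.5302, 0.1297, 0.3407]
tool_rot: [-0.437, 0.899, 0.0, -0.0]
ft_force: [-0.6, 0.4, 0.4]
grip_width: 0.0003
grip_force: 0.0
```

Emit:
step_arm(
  rows=[
    [0.0005,0.0013,0,0,0,-2],
    [0.0005,0.0013,0,0,0,-2],
    [0.0006,0.0013,0,0,0,-2],
  ],
)

```text
time: 13.22
position: [0.5319, 0.1337, 0.3408]
tool_rot: [-0.389, 0.921, -0.0, 0.0]
ft_force: [-0.5, 0.7, 0.7]
grip_width: 0.0
grip_force: 0.1
```

Emit:
step_arm(
  rows=[
    [0.0006,0.0013,0,0,0,-2],
    [0.0007,0.0012,0,0,0,-2],
    [0.0007,0.0012,0,0,0,-2],
  ],
)

```text
time: 13.6
position: [0.5335, 0.1371, 0.3406]
tool_rot: [-0.34, 0.94, -0.0, -0.001]
ft_force: [-2.3, -2.5, 2.3]
grip_width: 0.0006
grip_force: 2.2
```

Emit:
step_arm(
  rows=[
    [0.0007,0.0012,0,0,0,-2],
    [0.0008,0.0012,0,0,0,-2],
    [0.0008,0.0011,0,0,0,-2],
  ],
)

```text
time: 13.98
position: [0.5345, 0.1398, 0.3404]
tool_rot: [-0.291, 0.957, -0.001, -0.004]
ft_force: [-6.7, -7.1, 4.7]
grip_width: 0.0007
grip_force: 4.6
```

Emit:
step_arm(
  rows=[
    [0.0009,0.0011,0,0,0,-2],
    [0.0009,0.0011,0,0,0,-2],
    [0.0009,0.001,0,0,0,-2],
  ],
)

```text
time: 14.35
position: [0.5391, 0.1442, 0.3408]
tool_rot: [-0.24, 0.971, 0.0, 0.001]
ft_force: [-0.2, -0.4, 0.1]
grip_width: 0.0007
grip_force: 0.0
```

Run:
```python
from h import *
p=st()
for c in comb(): print(c[:5])
```

```text
t 14.35 pos [0.5391 0.1442 0.3408] q [ 0.06  0.52  1.67  0.    0.95 -1.99] F [-0.17 -0.37  0.08] rel r,ang 0.04 137.2 toolY 117.7
('scene', 521, 285, np.float64(0.10043), array([ 0.545 , -0.0178]))
('top', 394, 264, np.float64(0.10167), array([ 0.5348, -0.02  ]))
```

Emit:
step_arm(
  rows=[
    [0.001,0.001,0,0,0,-2],
    [0.001,0.001,0,0,0,-2],
    [0.001,0.0009,0,0,0,-2],
  ],
)

```text
time: 14.82
position: [0.542, 0.1471, 0.3407]
tool_rot: [-0.189, 0.982, 0.0, 0.0]
ft_force: [-0.5, -0.3, -0.2]
grip_width: 0.0008
grip_force: 0.0
```

Emit:
step_arm(
  rows=[
    [0.0011,0.0009,0,0,0,-2],
    [0.0011,0.0009,0,0,0,-2],
    [0.0011,0.0008,0,0,0,-2],
  ],
)

```text
time: 15.2
position: [0.5446, 0.1494, 0.3406]
tool_rot: [-0.137, 0.991, -0.0, -0.001]
ft_force: [-2.6, -1.9, 3.2]
grip_width: 0.0006
grip_force: 1.7
```

Emit:
step_arm(
  rows=[
    [0.0012,0.0008,0,0,0,-2],
    [0.0012,0.0007,0,0,0,-2],
    [0.0012,0.0007,0,0,0,-2],
  ],
)

```text
time: 15.58
position: [0.5465, 0.1513, 0.3404]
tool_rot: [-0.085, 0.996, -0.001, -0.004]
ft_force: [-9.5, -3.8, 5.5]
grip_width: 0.0005
grip_force: 4.7
```

Run:
```python
from h import *
p=st()
for c in comb(): print(c[:5])
```

```text
t 15.575 pos [0.5465 0.1513 0.3404] q [ 0.07  0.53  1.64 -0.    0.98 -1.67] F [-9.54 -3.79  5.55] rel r,ang 0.0408 122.6 toolY 99.8
('scene', 496, 283, np.float64(0.09995), array([ 0.5465, -0.017 ]))
('top', 393, 262, np.float64(0.10163), array([ 0.537 , -0.0194]))
```

Emit:
step_arm(
  rows=[
    [0.0012,0.0007,0,0,0,-2],
    [0.0013,0.0006,0,0,0,-2],
  ],
)

```text
time: 15.92
position: [0.5494, 0.1528, 0.3405]
tool_rot: [-0.05, 0.999, -0.0, -0.003]
ft_force: [-5.0, -1.2, 3.5]
grip_width: 0.0005
grip_force: 2.5
```

Emit:
step_arm(
  rows=[
    [0.0013,0.0006,0,0,0,-2],
    [0.0013,0.0005,0,0,0,-2],
  ],
)

```text
time: 16.18
position: [0.5548, 0.1542, 0.341]
tool_rot: [-0.015, 1.0, 0.0, 0.002]
ft_force: [-0.1, -0.6, 0.2]
grip_width: 0.0001
grip_force: 0.0
```

Emit:
step_arm(
  rows=[
    [0.0013,0.0005,0,0,0,-2],
    [0.0013,0.0004,0,0,0,-2],
  ],
)

```text
time: 16.42
position: [0.557, 0.1551, 0.3408]
tool_rot: [0.019, 1.0, 0.0, 0.001]
ft_force: [0.7, -0.2, 0.5]
grip_width: 0.0004
grip_force: 0.0
```

Run:
```python
from h import *
p=st()
for c in comb(): print(c[:5])
```

```text
t 16.425 pos [0.557  0.1551 0.3408] q [ 0.08  0.55  1.61  0.    0.98 -1.45] F [ 0.73 -0.21  0.49] rel r,ang 0.0398 106.9 toolY 87.8
('scene', 440, 244, np.float64(0.09805), array([ 0.5494, -0.0175]))
('top', 388, 278, np.float64(0.09936), array([ 0.5362, -0.019 ]))
```

Emit:
step_arm(
  rows=[
    [0.0013,0.0004,0,0,0,-2],
    [0.0014,0.0003,0,0,0,-2],
    [0.0014,0.0003,0,0,0,-2],
  ],
)

```text
time: 16.9
position: [0.5599, 0.1561, 0.3406]
tool_rot: [0.072, 0.997, -0.0, -0.001]
ft_force: [-3.3, 0.3, 2.4]
grip_width: 0.0005
grip_force: 1.7
```

Emit:
step_arm(
  rows=[
    [0.0014,0.0002,0,0,0,-2],
    [0.0014,0.0002,0,0,0,-2],
    [0.0014,0.0002,0,0,0,-2],
  ],
)

```text
time: 17.27
position: [0.5625, 0.1571, 0.3405]
tool_rot: [0.124, 0.992, -0.0, -0.004]
ft_force: [-9.9, 1.7, 6.9]
grip_width: 0.0007
grip_force: 4.8
```

Emit:
step_arm(
  rows=[
    [0.0014,0.0001,0,0,0,-2],
    [0.0014,0.0001,0,0,0,-2],
  ],
)

```text
time: 17.52
position: [0.5658, 0.1573, 0.3405]
tool_rot: [0.158, 0.987, -0.0, -0.003]
ft_force: [-4.7, 1.4, 2.5]
grip_width: 0.0005
grip_force: 2.3
```

Emit:
step_arm(
  rows=[
    [0.0014,0.0,0,0,0,-2],
    [0.0014,0.0,0,0,0,-2],
  ],
)

```text
time: 17.77
position: [0.5713, 0.1566, 0.3409]
tool_rot: [0.193, 0.981, 0.0, 0.001]
ft_force: [-0.4, -0.3, -0.3]
grip_width: 0.0007
grip_force: 0.0
```

Run:
```python
from h import *
p=st()
for c in comb(): print(c[:5])
```

```text
t 17.775 pos [0.5713 0.1566 0.3409] q [ 0.08  0.56  1.58 -0.    1.   -1.1 ] F [-0.36 -0.33 -0.28] rel r,ang 0.0397 86.0 toolY 67.8
('scene', 343, 197, np.float64(0.09638), array([ 0.558, -0.018]))
('top', 383, 251, np.float64(0.09746), array([ 0.5354, -0.02  ]))
```

Emit:
step_arm(
  rows=[
    [0.0014,-0.0001,0,0,0,-2],
    [0.0014,-0.0001,0,0,0,-2],
    [0.0014,-0.0002,0,0,0,-2],
    [0.0014,-0.0002,0,0,0,-2],
  ],
)

```text
time: 18.38
position: [0.5759, 0.1562, 0.3407]
tool_rot: [0.261, 0.965, 0.0, -0.0]
ft_force: [-0.9, 1.8, 1.5]
grip_width: 0.0004
grip_force: 0.8
```

Emit:
step_arm(
  rows=[
    [0.0014,-0.0003,0,0,0,-2],
    [0.0014,-0.0003,0,0,0,-2],
    [0.0014,-0.0004,0,0,0,-2],
  ],
)

```text
time: 18.75
position: [0.5786, 0.1561, 0.3406]
tool_rot: [0.311, 0.95, 0.0, -0.003]
ft_force: [-7.2, 5.7, 5.1]
grip_width: 0.0005
grip_force: 4.2
```

Emit:
step_arm(
  rows=[
    [0.0013,-0.0004,0,0,0,-2],
    [0.0013,-0.0005,0,0,0,-2],
  ],
)

```text
time: 19.0
position: [0.5808, 0.1556, 0.3407]
tool_rot: [0.344, 0.939, 0.0, -0.004]
ft_force: [-5.8, 5.7, 4.3]
grip_width: 0.0007
grip_force: 3.9
```

Emit:
step_arm(
  rows=[
    [0.0013,-0.0005,0,0,0,-2],
  ],
)

```text
time: 19.12
position: [0.5829, 0.1547, 0.3407]
tool_rot: [0.36, 0.933, 0.0, -0.002]
ft_force: [-2.6, 3.3, 0.9]
grip_width: 0.0007
grip_force: 1.8
```

Fading, so the crest is close. I'll add one row and then hold.

Emit:
step_arm(
  rows=[
    [0.0013,-0.0006,0,0,0,-2],
    [0,0,0,0,0,0],
  ],
)

```text
time: 19.38
position: [0.5861, 0.1528, 0.3409]
tool_rot: [0.376, 0.927, 0.0, 0.001]
ft_force: [-0.3, 0.8, -0.2]
grip_width: 0.0004
grip_force: 0.0
```

Run:
```python
from h import *
p=st()
for c in comb(): print(c[:5])
```

```text
t 19.375 pos [0.5861 0.1528 0.3409] q [ 0.07  0.58  1.54 -0.    1.02 -0.73] F [-0.3   0.76 -0.24] rel r,ang 0.0399 63.8 toolY 45.9
('scene', 67, 36, np.float64(0.09434), array([ 0.5922, -0.0205]))
('top', 387, 279, np.float64(0.09538), array([ 0.5344, -0.0189]))
```

Emit:
step_arm(
  rows=[
    [-0.003,0.003,0,0,0,0],
    [-0.005,0.005,0,0,0,0],
    [0,0,0.03,0,0,0],
    [0,0,0.03,0,0,0],
    [0,0,0.02,0,0,0],
    [0,0,0,0,0,0],
    [0,0,0,0,0,0],
    [0,0,0,0,0,0],
  ],
)

```text
time: 20.48
position: [0.577, 0.1612, 0.4194]
tool_rot: [0.375, 0.927, -0.001, -0.001]
ft_force: [1.0, -0.2, -0.6]
grip_width: 0.0002
grip_force: 0.0
```

Run:
```python
from h import *
p=st()
for c in comb(): print(c[:5])
o=look()
for k in o:
    q=o[k]
    if k[1]!="blue" and len(q)>3: print(k,len(q),q.mean(0).round(4),np.median(q,0).round(4))
```

```text
t 20.475 pos [0.577  0.1612 0.4194] q [ 0.09  0.48  1.48 -0.    1.18 -0.72] F [ 0.95 -0.18 -0.63] rel r,ang 0.045 79.2 toolY 45.9
('scene', 465, 275, np.float64(0.09407), array([ 0.5456, -0.0195]))
('top', 387, 259, np.float64(0.09559), array([ 0.5367, -0.0204]))
('scene', 'yel') 104 [0.6028 0.1422 0.1654] [0.6031 0.1424 0.1659]
('scene', 'green') 103 [0.4652 0.1131 0.1471] [0.4659 0.115  0.1487]
('top', 'green') 78 [0.461  0.1092 0.15  ] [0.4617 0.1092 0.1505]
```

Emit:
step_arm(
  rows=[
    [-0.0286,-0.0127,0,0,0,0],
    [-0.0286,-0.0127,0,0,0,0],
    [-0.0286,-0.0127,0,0,0,0],
    [-0.0286,-0.0127,0,0,0,0],
    [0,0,0,0,0,0],
    [0,0,-0.04,0,0,0],
    [0,0,-0.037,0,0,0],
    [0,0,-0.002,0,0,0],
    [0,0,0,0,0,0],
  ],
)

```text
time: 21.8
position: [0.4641, 0.1105, 0.3423]
tool_rot: [0.375, 0.927, 0.0, 0.001]
ft_force: [0.1, -0.6, 1.2]
grip_width: 0.0007
grip_force: 0.0
```

Emit:
step_arm(
  rows=[
    [0,0,-0.0015,0,0,0],
    [0,0,-0.0015,0,0,0],
    [0,0,-0.0015,0,0,0],
    [0,0,0,0,0,0],
  ],
)

```text
time: 22.3
position: [0.4629, 0.1104, 0.3374]
tool_rot: [0.375, 0.927, 0.0, 0.0]
ft_force: [0.7, -0.3, -0.2]
grip_width: 0.0007
grip_force: 0.0
```

Emit:
step_arm(
  rows=[
    [0,0,-0.0015,0,0,0],
    [0,0,-0.0015,0,0,0],
    [0,0,0,0,0,0],
  ],
)

```text
time: 22.68
position: [0.463, 0.1104, 0.3342]
tool_rot: [0.375, 0.927, -0.0, -0.0]
ft_force: [-0.2, 0.3, 1.0]
grip_width: 0.0002
grip_force: 0.8
```

Emit:
step_arm(
  rows=[
    [0,0,-0.001,0,0,0],
    [0,0,-0.001,0,0,0],
    [0,0,0,0,0,0],
  ],
)

```text
time: 23.05
position: [0.463, 0.1104, 0.3323]
tool_rot: [0.375, 0.927, 0.0, 0.0]
ft_force: [-0.3, -0.7, 2.8]
grip_width: 0.0004
grip_force: 1.3
```

Touching at a tip height of about 0.152, and the spring force is rising. I'll press on to full travel.

Emit:
step_arm(
  rows=[
    [0,0,-0.0015,0,0,0],
    [0,0,-0.0015,0,0,0],
    [0,0,0,0,0,0],
  ],
)

```text
time: 23.42
position: [0.463, 0.1104, 0.3293]
tool_rot: [0.375, 0.927, 0.0, 0.0]
ft_force: [-0.7, 0.4, 4.8]
grip_width: 0.0008
grip_force: 2.2
```

Emit:
step_arm(
  rows=[
    [0,0,-0.001,0,0,0],
    [0,0,-0.001,0,0,0],
    [0,0,0,0,0,0],
  ],
)

```text
time: 23.8
position: [0.4629, 0.1104, 0.3284]
tool_rot: [0.375, 0.927, 0.0, 0.0]
ft_force: [-3.4, -0.3, 13.8]
grip_width: 0.0006
grip_force: 7.0
```

Bottomed out at 13.8 N. Now I'll lift clear.

Emit:
step_arm(
  rows=[
    [0,0,0.01,0,0,0],
    [0,0,0.03,0,0,0],
    [0,0,0.04,0,0,0],
    [0,0,0.04,0,0,0],
    [0,0,0,0,0,0],
    [0,0,0,0,0,0],
    [0,0,0,0,0,0],
  ],
)

```text
time: 24.68
position: [0.4625, 0.1103, 0.4457]
tool_rot: [0.375, 0.927, -0.001, -0.002]
ft_force: [0.2, -1.2, -0.1]
grip_width: 0.0007
grip_force: 0.0
```

Run:
```python
from h import *
st()
r=comb()
for c in r: print(c[:5])
if abs(r[1][3]-.0956)<.0008: hand_in(); print("handed in")
```

```text
t 24.675 pos [0.4625 0.1103 0.4457] q [-0.    0.27  1.74 -0.    1.13 -0.8 ] F [ 0.17 -1.16 -0.12] rel r,ang 0.1062 -176.4 toolY 45.9
('scene', 490, 292, np.float64(0.09427), array([ 0.541 , -0.0203]))
('top', 387, 269, np.float64(0.09545), array([ 0.5352, -0.0193]))
the job is handed in; nothing more can be done
handed in
```

I turned the dial counter-clockwise to its stop, then clockwise four clicks (the camera shows the comb about 8 mm down), pressed the green button to full travel, and handed the job in at about 25 s; no force reading between moves passed about 17 N at the peg.

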